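Switch the seesaw gate and feed the grinding balls to the other tray

TASK

The ball dispenser's seesaw gate is still set for the last batch: with a fingertip, press down the raised thumb pad so the seesaw rocks right over to its other side, then press the release key down so that all three steel balls roll into the tray on that new side, and let the key come back up. Do not touch or pick up the balls, and leave the bottle, the timer and the blue well block where they stand.

Things in the scene. Friction and masses are not known exactly. Their poses are not given: they have to be found in the camera images.
- stand: White ball dispenser fixed on the bench, 600 mm wide (y), 300 mm deep, turned up to 0.4 rad. Origin on the bench below the trough's middle; front is -x, y left, z up. A feed chute (30 mm wide inside, walls 12 mm) at y = 0 falls from x = 180 to 30 mm and drops balls into the trough's middle; trays at y = +240 and -240 mm. Highest fixed part: the chute's back end, 197 mm.
- gate (a joint): Seesaw gate's tilt (rad) about a pivot along the stand's x, 115 mm up. Positive: left (+y) end low, balls run to the left tray; negative: right. Stops at +0.30, -0.30; starts at either. An over-centre weight holds it there and tips it on by itself past 0; under 2 N on a pad rocks it. It is an aluminium trough 220 mm long, 37 wide, front wall 58; a beam 55 mm in front carries pads and weight.
- gate_weight (a point): Centre of the over-centre weight on the gate: a steel cylinder 32 mm across, 44 mm long (along x), 46 mm above the pivot, midway between the thumb pads. Just an obstacle; its top is 177 mm above the bench at most.
- pad_left (a point): Centre of the top face of the left thumb pad, a flat grey square 32 x 32 mm, 6 mm thick, on a post at the left end of the gate's front beam: x = -55 mm, 100 mm left of the pivot. Top about 176 mm above the bench when raised, 117 mm when low. Axes are the gate's (they tilt about x).
- pad_right (a point): The same for the right thumb pad, 100 mm right (-y) of the pivot.
- key (a joint): Travel of the release key (m): 0 up, grows downward to 0.020 at its stop. It carries a steel blade standing 15 mm above the floor of the feed chute, which holds the balls back; they are free once the key is past 0.017. A spring pushes it up again: about 2.6 N to begin, 5.2 N fully down.
- key_top (a point): Centre of the top face of the release key, a flat grey square 34 x 34 mm, 8 mm thick on a steel stem, right of the feed chute: in the stand's frame at x = 65, y = -75 mm, 203 mm above the bench when up, 183 mm when fully down. Held fully down, it lets all three balls run into the tray within about 3 s.
- tray_left (a point): Middle of the inner floor of the left tray, white, 100 x 100 mm inside, 6 mm above the bench, walls 46 to 96 mm high. Axes of the stand.
- tray_right (a point): The same for the right tray.
- ball1_center (a point): Centre of steel grinding ball 1 of 3 (25 mm across, 64 g); the three lie in a row in the feed chute behind the blade, ball 1 the lowest, centre about 180 mm above the bench. In a tray its centre is 18 mm up (44 mm if on another).
- ball2_center (a point): Centre of steel grinding ball 2 of 3 (25 mm across, 64 g); the three lie in a row in the feed chute behind the blade, ball 1 the lowest, centre about 180 mm above the bench. In a tray its centre is 18 mm up (44 mm if on another).
- ball3_center (a point): Centre of steel grinding ball 3 of 3 (25 mm across, 64 g); the three lie in a row in the feed chute behind the blade, ball 1 the lowest, centre about 180 mm above the bench. In a tray its centre is 18 mm up (44 mm if on another).
- bottle: Bystander: white plastic jar with orange cap, 48 mm across, 100 mm tall, behind the left tray; origin at the centre of its underside.
- timer: Bystander: black bench timer, 70 mm wide, 22 mm thick, 66 mm tall, behind the right tray; origin at the centre of its underside.
- well_block: Bystander: blue plastic well block, 85 x 125 mm, 26 mm high, on the bench in front of the dispenser; origin at the centre of its underside.

How it is judged:
By the outcome, as a careful person would: the job done as asked, in the order asked, and still so for the second after the job is handed in, with the robot touching nothing.
It also fails if it takes over 40 s, if anything falls off the work surface, if the arm or the gripper's body presses on something with over 40 N, if the wrist force passes 120 N, or if a joint passes its speed limit or range.

ROBOT

A 6-joint arm with a two-finger parallel gripper is mounted at the origin on the work surface. World frame = base frame: x ahead of the robot, y to its left, z up, the work surface at z = 0. Lengths are in m, angles in rad, forces in N, time in s.
With the tool pointing down it reaches from about 0.4 to 0.825 m from the base axis. Payload 7 kg.
Tool frame: the origin (TCP) lies on the centre line of the jaws, within the pads' length; the fingertips stand 17 mm ahead of it and the grasp point (between the pads) lies 2 mm behind it; x points along the fingers, y is the direction in which the jaws open and shut, and the axes are right-handed (so a half turn about x gives the same grasp; the last joint's range is limited). The gripper opens to 85 mm and grips with 20 to 120 N. Pads are 22 mm wide; open, the fingers measure 114 mm over their backs; the gripper's body (76 mm by 85 mm) begins 54 mm behind the grasp point. The pads swing forward as they close: fully open they stand 13 mm farther back than shut.
Start: joints at [-0.826, 0.359, 0.012, 0, -1.224, -0.288], TCP at [0.298, -0.606, 0.248] pointing down, gripper open.
Joint ranges: [-3.07, 3.07], [-1.43, 2.12], [-1.02, 1.25], [-3.03, 1.67], [-3.05, -0], [-3.03, 3.03]. Speed limits (rad/s): [2.39, 2.39, 3.01, 3.14, 3.14, 3.14].

INTERFACE

Orientations are given as a unit quaternion [w, x, y, z].
In Python, from workcell import manip, vision gives the robot as it stands.
- The arm moves only by the tool jog_arm, never from a script. Its argument "rows" is a list of rows, each an object of numbers: "tx", "ty", "tz": the shift along the tool's x, y, z in mm; "twist": the turn about the tool's x in rad; "hand": the opening, from 0 (shut) to 1 (fully open). A call has 1 to 12 rows; each row shifts and turns the commanded pose from where the row before left it, along the tool's axes as they then stand; what a row does not reach is not made up. A row lasts 1/10 s, in which the tool goes at most 50 mm and 8.59 degrees, less where a joint would pass 70% of its speed; a pose out of reach is approached as far as the arm can. A call is refused whole if a number of a shift passes 50 or a number of a turn 0.15, either way. A call with a gripper value outside its range is refused whole. The fingers move at their own pace and stop on an object; "newtons" is the grip in N (left out, the last holds). Time passes only in rows, so rows that do not move let the fingers close. It gives the time, the measured TCP pose, the force and the opening at its end, in the units of the state.
- manip.state(): the state, without advancing time (a new reading comes with each control period).
- vision.grab_frame(name): name is "scene" or "top" or "wrist"; returns a dict with "img" (400x640x3 uint8, red, green, blue), "depth" (400x640 float32, m along the optical axis (not along the pixel's ray), 0 where there is no reading), "fov_y" (degrees; the focal length in pixels is half the picture's height over the tangent of half this angle, whatever the lens; pixels are square), "cx", "cy" (the principal point, pixels), "camera_from_world" (4x4, takes a point from world to camera coordinates). Camera axes: x right, y down, z forward; pixel columns grow to the right and rows downward; lengths in m; the calibration is good to about 2 mm. A picture is of the moment at which its call begins.
- manip.close_job(): hands the job in, once; it reports no verdict.
The state is a dict: "t": time; "joints": joint angles; "dq": joint speeds; "effort": joint torques, N m; "eef_pos": TCP position; "orientation": TCP orientation; "wrist_force": force on the tool from outside, world axes, zero at the start; "ft_torque": the same for the moment, N m; "opening": opening from 0.0 (shut) to 1.0 (fully open).
Only numpy, scipy, OpenCV 4.12 (cv2) and the standard library are available. Lean on these libraries where they do the work, as an engineer would, in place of code of your own. Each camera call takes 0.05 s, during which the arm holds its last target.

## Working session

There is one attempt and no reset: what is moved stays moved. The work goes in short steps, Python scripts to look and compute and a tool call to move; the robot and the scene stay as the last step left them, time stands still between calls to the robot, and variables do not carry over. Pictures are saved under pics/ and viewed, and the job is handed in when it is done.

Besides the shell and the picture viewer there is one more tool, called after "Call:" as name(argument=value, ...) on one line, values as JSON. jog_arm: Moves the arm, as the interface text tells. Its arguments: {"type":"object","properties":{"rows":{"type":"array","items":{"type":"object","properties":{"tx":{"type":"number"},"ty":{"type":"number"},"tz":{"type":"number"},"twist":{"type":"number"},"hand":{"type":"number"}}}},"newtons":{"type":"number"}},"required":["rows"]}

```bash
mkdir -p pics; cat > h.py <<'E'
import numpy as np, cv2
from workcell import manip, vision
def grab(n):
    f=vision.grab_frame(n); h=f["img"].shape[0]; f["f"]=h/2/np.tan(np.radians(f["fov_y"])/2); return f
def save(f,p): cv2.imwrite(p,cv2.cvtColor(f["img"],cv2.COLOR_RGB2BGR))
def ray(f,u,v):
    T=np.linalg.inv(f["camera_from_world"]); d=np.array([(u-f["cx"])/f["f"],(v-f["cy"])/f["f"],1]); return T[:3,3],T[:3,:3]@d
def onz(f,u,v,z):
    o,d=ray(f,u,v); return o+d*(z-o[2])/d[2]
def cloud(f):
    v,u=np.mgrid[0:400,0:640]; z=f["depth"]; P=np.stack([(u-f["cx"])/f["f"]*z,(v-f["cy"])/f["f"]*z,z],-1)
    T=np.linalg.inv(f["camera_from_world"]); W=P@T[:3,:3].T+T[:3,3]; W[z==0]=np.nan; return W
E
python3 - <<'E'
from h import *
import pickle
for n in("scene","top"):
    f=grab(n); save(f,f"pics/{n}0.png"); pickle.dump(f,open(n+"0.pkl","wb")); print(n,np.linalg.inv(f["camera_from_world"])[:3].round(3).tolist())
s=manip.state(); print(s)
E
```

```text
scene [[0.587, 0.645, -0.489, 1.071], [0.809, -0.48, 0.339, -0.296], [-0.016, -0.595, -0.804, 0.952]]
top [[-0.118, -0.97, 0.211, 0.375], [-0.993, 0.114, -0.029, 0.052], [0.004, -0.213, -0.977, 1.15]]
{'t': 0.1, 'joints': array([-8.25917188e-01,  3.59367053e-01,  1.11362091e-02, -2.97162664e-04,
       -1.22411996e+00, -2.88088869e-01]), 'dq': array([ 0.00044548, -0.00128547,  0.00258   ,  0.00099058,  0.00143143,
        0.00061756]), 'effort': array([-3.64166845e-03, -5.84762371e+01,  2.94106668e+01,  6.95466891e+00,
       -3.23628228e-03, -1.76378336e-05]), 'eef_pos': array([ 0.2975035 , -0.60543786,  0.24741971]), 'orientation': array([ 0.68856632, -0.15953774,  0.68893732,  0.16059111]), 'wrist_force': array([-0.03516595, -0.08140919,  0.38930517]), 'ft_torque': array([-0.0335167 ,  0.00421903,  0.00573879]), 'opening': 0.9973108199755687}
```

View pics/scene0.png

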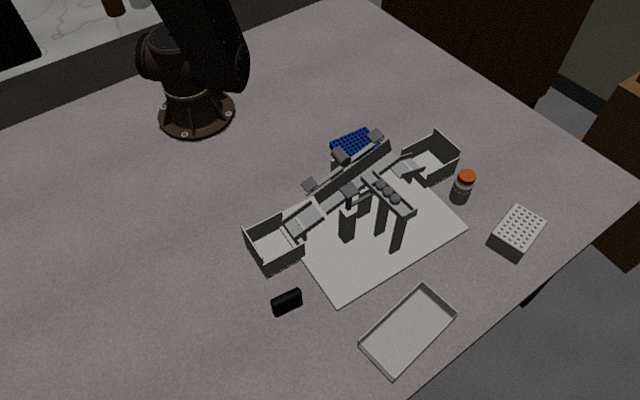

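View pics/top0.png

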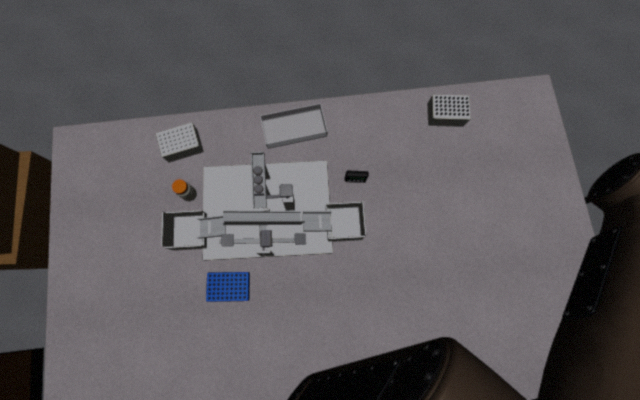

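```bash
python3 - <<'E'
import pickle
from h import *
f=pickle.load(open("top0.pkl","rb")); g=pickle.load(open("scene0.pkl","rb"))
a=cv2.resize(f["img"][140:310,150:380],None,fx=3.4,fy=3.4,interpolation=cv2.INTER_CUBIC)
cv2.imwrite("pics/topz.png",a[...,::-1])
b=cv2.resize(g["img"][120:280,235:475],None,fx=3.3,fy=3.3,interpolation=cv2.INTER_CUBIC)
cv2.imwrite("pics/scz.png",b[...,::-1])
W=cloud(f)
for n,(u,v) in dict(L=(227,240),R=(300,239),w=(266,238),key=(287,190),blue=(228,287)).items():
    print(n,np.nanmedian(W[v-2:v+3,u-2:u+3].reshape(-1,3),0).round(4))
W=cloud(g)
for n,(u,v) in dict(Rs=(309,185),Ls=(376,135),keys=(349,190)).items():
    print(n,np.nanmedian(W[v-2:v+3,u-2:u+3].reshape(-1,3),0).round(4))
E
```

```text
L [0.5239 0.2581 0.1772]
R [0.5118 0.0669 0.1173]
w [0.5173 0.1554 0.1746]
key [0.6339 0.0856 0.2037]
blue [0.4066 0.2969 0.0263]
Rs [0.518  0.0653 0.1167]
Ls [0.5292 0.2587 0.1767]
keys [0.6376 0.0883 0.2033]
```

View pics/topz.png

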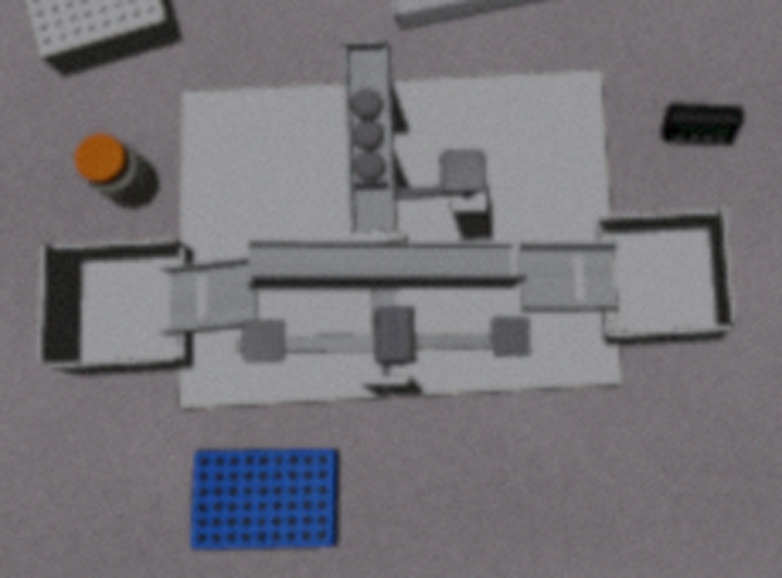

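View pics/scz.png

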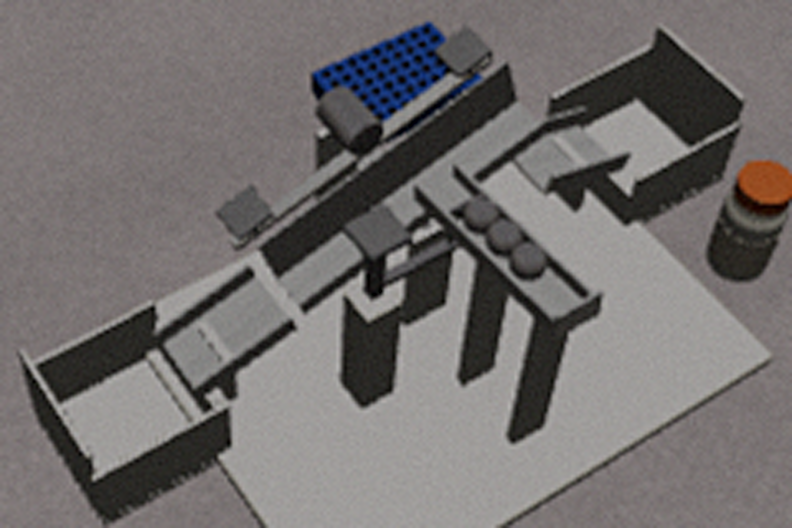

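```bash
python3 - <<'E'
import pickle
from h import *
for nm in("top0","scene0"):
    f=pickle.load(open(nm+".pkl","rb")); W=cloud(f)
    for n,c,dz in(("L",(.525,.258,.177),.009),("R",(.514,.066,.117),.009),("key",(.635,.087,.2035),.006)):
        m=(np.linalg.norm(W[...,:2]-c[:2],axis=-1)<.03)&(abs(W[...,2]-c[2])<dz)
        P=W[m]; v,u=np.nonzero(m)
        r=cv2.minAreaRect((P[:,:2]*1000).astype(np.float32))
        o=onz(f,u.mean(),v.mean(),c[2])
        print(nm,n,m.sum(),P.mean(0).round(4),np.round(r[0],1),np.round(r[1],1),r[2],o.round(4))
    # base plate/chute axis: stuff above .185 
    print(f["img"][240,227],f["img"][190,287])
E
```

```text
top0 L 154 [0.5251 0.2578 0.1763] [525.2 258. ] [31.1 30. ] 85.59256744384766 [0.525  0.2576 0.177 ]
top0 R 130 [0.5129 0.0669 0.1177] [513.2  66.8] [28. 32.] 83.94014739990234 [0.513 0.067 0.117]
top0 key 159 [0.6334 0.0886 0.2038] [634.2  88.3] [31.8 34. ] 84.24937438964844 [0.6335 0.0886 0.2035]
[91 92 97] [111 109 112]
scene0 L 150 [0.5281 0.2555 0.175 ] [525.4 256.3] [34.5 32.4] 1.5890268087387085 [0.5295 0.2541 0.177 ]
scene0 R 157 [0.5161 0.0651 0.1163] [514.3  65.3] [31.2 33.9] 87.81333923339844 [0.5166 0.0648 0.117 ]
scene0 key 209 [0.6379 0.0866 0.2028] [637.2  87.7] [34.4 33.8] 86.32689666748047 [0.6384 0.0862 0.2035]
[121 113 113] [120 113 113]
```

```bash
cat >> h.py <<'E'
from scipy.spatial.transform import Rotation as Ro
def tool(p):
    s=manip.state(); q=s["orientation"]; R=Ro.from_quat([q[1],q[2],q[3],q[0]]).as_matrix()
    print("t",round(s["t"],2),"tcp",s["eef_pos"].round(4),"F",s["wrist_force"].round(2),"open",round(s["opening"],2),"j",s["joints"].round(2)); print(R.round(3).tolist()); 
    if p is not None: print("shift mm",(R.T@(np.array(p)-s["eef_pos"])*1000).round(1))
E
python3 -c "
from h import *
tool([.5265,.262,.248])"
```

```text
t 0.1 tcp [ 0.2975 -0.6054  0.2474] F [-0.04 -0.08  0.39] open 1.0 j [-0.83  0.36  0.01 -0.   -1.22 -0.29]
[[-0.001, -0.441, 0.898], [0.001, 0.898, 0.441], [-1.0, 0.002, -0.0]]
shift mm [4.000e-01 6.776e+02 5.881e+02]
```

Call:
jog_arm(rows=[{"hand": 0, "tx": -20}, {"ty": 30, "tz": 26}, {"ty": 34, "tz": 29}, {"ty": 34, "tz": 29}, {"ty": 34, "tz": 29}, {"ty": 34, "tz": 29}, {"ty": 34, "tz": 29}, {"ty": 34, "tz": 29}, {"ty": 34, "tz": 29}, {"ty": 34, "tz": 29}, {"ty": 34, "tz": 29}, {}])

```text
invalid input
```

```bash
python3 -c "
from h import *
tool([.5265,.262,.248])"
```

```text
t 0.1 tcp [ 0.2975 -0.6054  0.2474] F [-0.04 -0.08  0.39] open 1.0 j [-0.83  0.36  0.01 -0.   -1.22 -0.29]
[[-0.001, -0.441, 0.898], [0.001, 0.898, 0.441], [-1.0, 0.002, -0.0]]
shift mm [4.000e-01 6.776e+02 5.881e+02]
```

Call:
jog_arm(rows=[{"hand": 0, "tx": -20}, {"ty": 30, "tz": 26}, {"ty": 34, "tz": 29}, {"ty": 34, "tz": 29}, {"ty": 34, "tz": 29}, {"ty": 34, "tz": 29}, {"ty": 34, "tz": 29}, {"ty": 34, "tz": 29}, {"ty": 34, "tz": 29}, {"ty": 34, "tz": 29}, {"ty": 34, "tz": 29}, {"tx": 0}])

```text
invalid input
```

```bash
python3 -c "
from h import *
tool([.5265,.262,.248])"
```

```text
t 0.1 tcp [ 0.2975 -0.6054  0.2474] F [-0.04 -0.08  0.39] open 1.0 j [-0.83  0.36  0.01 -0.   -1.22 -0.29]
[[-0.001, -0.441, 0.898], [0.001, 0.898, 0.441], [-1.0, 0.002, -0.0]]
shift mm [4.000e-01 6.776e+02 5.881e+02]
```

Perhaps every row needs all fields; testing on one small row.

Call:
jog_arm(rows=[{"tx": -20, "ty": 0, "tz": 0, "twist": 0, "hand": 0}])

```text
t: 0.2
eef_pos: [0.2969, -0.6043, 0.2649]
orientation: [0.688, -0.158, 0.689, 0.162]
wrist_force: [0.9, -0.3, 0.5]
opening: 0.858
```

Call:
jog_arm(rows=[{"tx": 0, "ty": 30, "tz": 26, "twist": 0, "hand": 0}, {"tx": 0, "ty": 34, "tz": 29, "twist": 0, "hand": 0}, {"tx": 0, "ty": 34, "tz": 29, "twist": 0, "hand": 0}, {"tx": 0, "ty": 34, "tz": 29, "twist": 0, "hand": 0}, {"tx": 0, "ty": 34, "tz": 29, "twist": 0, "hand": 0}, {"tx": 0, "ty": 34, "tz": 29, "twist": 0, "hand": 0}, {"tx": 0, "ty": 34, "tz": 29, "twist": 0, "hand": 0}, {"tx": 0, "ty": 34, "tz": 29, "twist": 0, "hand": 0}, {"tx": 0, "ty": 34, "tz": 29, "twist": 0, "hand": 0}, {"tx": 0, "ty": 34, "tz": 29, "twist": 0, "hand": 0}, {"tx": 0, "ty": 0, "tz": 0, "twist": 0, "hand": 0}])

```text
t: 1.3
eef_pos: [0.408, -0.1737, 0.2685]
orientation: [0.689, -0.162, 0.688, 0.162]
wrist_force: [0.1, -0.2, 1.0]
opening: 0.002
```

```bash
python3 -c "
from h import *
tool([.5265,.262,.248])"
```

```text
t 1.3 tcp [ 0.408  -0.1737  0.2685] F [ 0.08 -0.19  0.97] open 0.0 j [ 0.04 -0.05 -0.44 -0.   -1.18 -1.15]
[[0.001, -0.446, 0.895], [0.001, 0.895, 0.446], [-1.0, 0.0, 0.001]]
shift mm [ 20.9 337.2 300.3]
```

Call:
jog_arm(rows=[{"tx": 0, "ty": 34, "tz": 30, "twist": 0, "hand": 0}, {"tx": 0, "ty": 34, "tz": 30, "twist": 0, "hand": 0}, {"tx": 0, "ty": 34, "tz": 30, "twist": 0, "hand": 0}, {"tx": 0, "ty": 34, "tz": 30, "twist": 0, "hand": 0}, {"tx": 0, "ty": 34, "tz": 30, "twist": 0, "hand": 0}, {"tx": 0, "ty": 34, "tz": 30, "twist": 0, "hand": 0}, {"tx": 0, "ty": 34, "tz": 30, "twist": 0, "hand": 0}, {"tx": 0, "ty": 34, "tz": 30, "twist": 0, "hand": 0}, {"tx": 0, "ty": 34, "tz": 30, "twist": 0, "hand": 0}, {"tx": 0, "ty": 31, "tz": 30, "twist": 0, "hand": 0}, {"tx": 0, "ty": 0, "tz": 0, "twist": 0, "hand": 0}])

```text
t: 2.4
eef_pos: [0.5288, 0.2608, 0.2666]
orientation: [0.688, -0.161, 0.689, 0.161]
wrist_force: [-1.2, -1.1, 0.1]
opening: 0.002
```

Call:
jog_arm(rows=[{"tx": 0, "ty": 0, "tz": 0, "twist": 0.1, "hand": 0}, {"tx": 0, "ty": 0, "tz": 0, "twist": 0.1, "hand": 0}, {"tx": 0, "ty": 0, "tz": 0, "twist": 0.1, "hand": 0}, {"tx": 0, "ty": 0, "tz": 0, "twist": 0.1, "hand": 0}, {"tx": 0, "ty": 0, "tz": 0, "twist": 0.12, "hand": 0}, {"tx": 0, "ty": 0, "tz": 0, "twist": 0, "hand": 0}])

```text
t: 3.0
eef_pos: [0.5276, 0.2564, 0.268]
orientation: [0.707, 0.023, 0.707, -0.023]
wrist_force: [-0.3, 0.1, 0.0]
opening: 0.0
```

```bash
python3 - <<'E'
from h import *
tool([.5265,.262,.193])
f=grab("wrist");save(f,"pics/w1.png")
E
```

```text
t 3.0 tcp [0.5276 0.2564 0.268 ] F [-0.31  0.05  0.01] open 0.0 j [ 0.79  0.2  -0.16 -0.   -1.21 -2.42]
[[-0.001, 0.065, 0.998], [-0.0, 0.998, -0.065], [-1.0, -0.0, -0.001]]
shift mm [75.   5.5 -1.5]
```

View pics/w1.png

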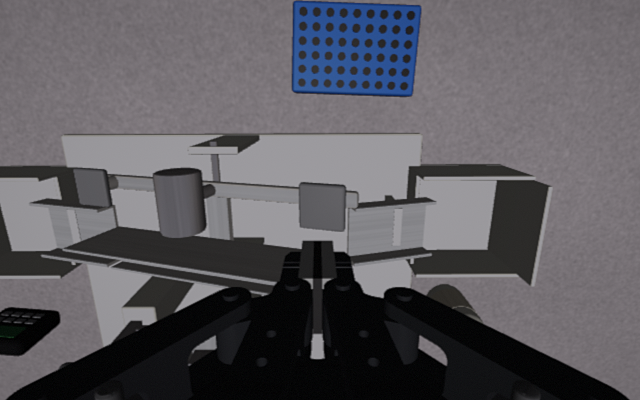

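```bash
python3 - <<'E'
from h import *
f=grab("wrist")
print(onz(f,322,206,.176),onz(f,180,170,.17)); W=cloud(f); print(np.nanmedian(W[200:212,316:328].reshape(-1,3),0), W[245,317])
print(np.nanmedian(W[184:190,90:96].reshape(-1,3),0))
E
```

```text
[0.52490307 0.2597684  0.176     ] [0.49612692 0.1677594  0.17      ]
[0.52461565 0.25945786 0.17570734] [0.51716322 0.2569743  0.25859084]
[0.51397295 0.07133919 0.11737953]
```

Call:
jog_arm(rows=[{"tx": 20, "ty": 4, "tz": -2, "twist": 0, "hand": 0}, {"tx": 20, "ty": 0, "tz": 0, "twist": 0, "hand": 0}, {"tx": 20, "ty": 0, "tz": 0, "twist": 0, "hand": 0}, {"tx": 8, "ty": 0, "tz": 0, "twist": 0, "hand": 0}, {"tx": 4, "ty": 0, "tz": 0, "twist": 0, "hand": 0}, {"tx": 4, "ty": 0, "tz": 0, "twist": 0, "hand": 0}, {"tx": 4, "ty": 1, "tz": 0, "twist": 0, "hand": 0}, {"tx": 4, "ty": 2, "tz": 0, "twist": 0, "hand": 0}, {"tx": 4, "ty": 2, "tz": 0, "twist": 0, "hand": 0}, {"tx": 0, "ty": 0, "tz": 0, "twist": 0, "hand": 0}])

```text
t: 4.1
eef_pos: [0.526, 0.2664, 0.1798]
orientation: [0.707, 0.022, 0.707, -0.022]
wrist_force: [-0.1, -0.6, 0.4]
opening: 0.003
```

```bash
python3 - <<'E'
from h import *
tool([.5265,.262,.193])
f=grab("wrist");save(f,"pics/w2.png")
f=grab("scene");save(f,"pics/s2.png")
E
```

```text
t 4.1 tcp [0.526  0.2664 0.1798] F [-0.12 -0.64  0.4 ] open 0.0 j [ 0.8   0.27 -0.28 -0.   -1.02 -2.43]
[[-0.001, 0.063, 0.998], [-0.0, 0.998, -0.063], [-1.0, -0.0, -0.001]]
shift mm [-13.2  -4.4   0.7]
```

View pics/w2.png

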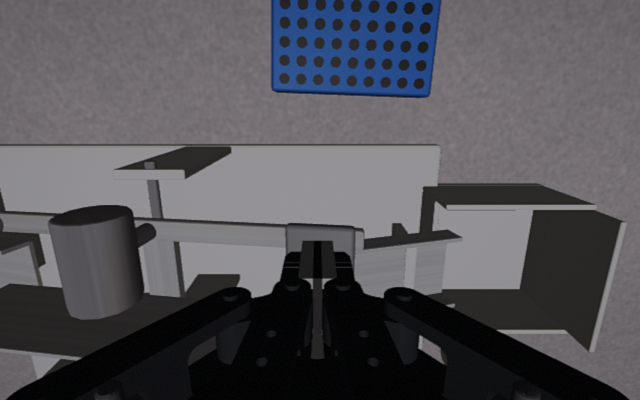

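Call:
jog_arm(rows=[{"tx": 5, "ty": 2, "tz": 0, "twist": 0, "hand": 0}, {"tx": 5, "ty": 2, "tz": 0, "twist": 0, "hand": 0}, {"tx": 5, "ty": 2, "tz": 0, "twist": 0, "hand": 0}, {"tx": 5, "ty": 2, "tz": 0, "twist": 0, "hand": 0}, {"tx": 5, "ty": 1, "tz": 0, "twist": 0, "hand": 0}, {"tx": 5, "ty": 1, "tz": 0, "twist": 0, "hand": 0}, {"tx": 5, "ty": 1, "tz": 0, "twist": 0, "hand": 0}, {"tx": 0, "ty": 0, "tz": 0, "twist": 0, "hand": 0}, {"tx": 0, "ty": 0, "tz": 0, "twist": 0, "hand": 0}, {"tx": 0, "ty": 0, "tz": 0, "twist": 0, "hand": 0}])

```text
t: 5.2
eef_pos: [0.5271, 0.2773, 0.1456]
orientation: [0.707, 0.022, 0.707, -0.022]
wrist_force: [0.1, 0.2, 0.4]
opening: -0.001
```

```bash
python3 - <<'E'
from h import *
tool(None)
f=grab("scene");save(f,"pics/s3.png"); W=cloud(f)
E
```

```text
t 5.2 tcp [0.5271 0.2773 0.1456] F [0.09 0.18 0.38] open -0.0 j [ 0.81  0.31 -0.3   0.   -0.95 -2.45]
[[0.0, 0.063, 0.998], [0.0, 0.998, -0.063], [-1.0, 0.0, 0.0]]
```

View pics/s3.png

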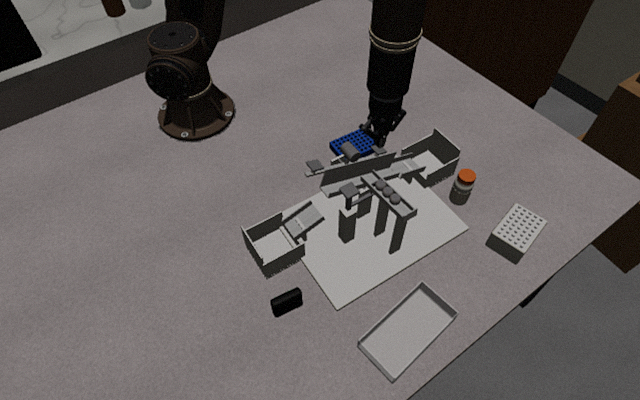

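The gate has rocked over: the right pad at (315,166) is now raised. Next I'll rise and go to the key.

Call:
jog_arm(rows=[{"tx": -20, "ty": 0, "tz": 0, "twist": 0, "hand": 0}, {"tx": -35, "ty": 0, "tz": 0, "twist": 0, "hand": 0}, {"tx": -40, "ty": 0, "tz": 0, "twist": 0, "hand": 0}, {"tx": -30, "ty": 0, "tz": 0, "twist": 0, "hand": 0}, {"tx": 0, "ty": -35, "tz": 20, "twist": 0, "hand": 0}, {"tx": 0, "ty": -35, "tz": 20, "twist": 0, "hand": 0}, {"tx": 0, "ty": -35, "tz": 20, "twist": 0, "hand": 0}, {"tx": 0, "ty": -35, "tz": 20, "twist": 0, "hand": 0}, {"tx": 0, "ty": -35, "tz": 20, "twist": 0, "hand": 0}, {"tx": 0, "ty": -7, "tz": 20, "twist": 0, "hand": 0}, {"tx": 0, "ty": 0, "tz": 0, "twist": 0, "hand": 0}, {"tx": 0, "ty": 0, "tz": 0, "twist": 0, "hand": 0}])

```text
t: 6.45
eef_pos: [0.6352, 0.0876, 0.27]
orientation: [0.707, 0.023, 0.707, -0.023]
wrist_force: [-1.0, -0.6, 0.3]
opening: 0.003
```

```bash
python3 - <<'E'
from h import *
tool([.6355,.0875,.2205])
f=grab("wrist");save(f,"pics/w4.png"); W=cloud(f)
m=(abs(W[...,2]-.203)<.005)&(np.linalg.norm(W[...,:2]-[.6355,.0875],axis=-1)<.035); print(m.sum(),W[m].mean(0))
f=grab("scene");W=cloud(f);save(f,"pics/s4.png")
m=(abs(W[...,2]-.176)<.01)&(np.linalg.norm(W[...,:2]-[.5135,.085],axis=-1)<.035);print("R raised",m.sum(),W[m].mean(0))
m=(abs(W[...,2]-.117)<.01)&(np.linalg.norm(W[...,:2]-[.5265,.277],axis=-1)<.03);print("L low",m.sum(),W[m].mean(0))
E
```

```text
t 6.45 tcp [0.6352 0.0876 0.27  ] F [-1.02 -0.59  0.35] open 0.0 j [ 0.44  0.29 -0.03 -0.   -1.24 -2.08]
[[-0.001, 0.064, 0.998], [-0.0, 0.998, -0.064], [-1.0, -0.0, -0.001]]
shift mm [49.5 -0.1  0.4]
2770 [0.63333392 0.09121265 0.20256269]
R raised 142 [0.51773329 0.08265035 0.17570482]
L low 106 [0.53041993 0.27342228 0.11601231]
```

View pics/w4.png

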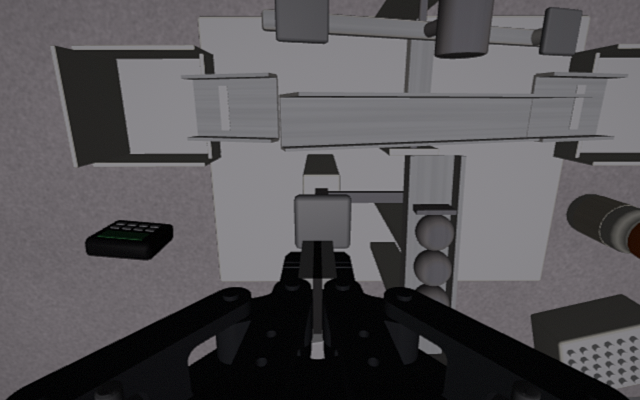

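View pics/s4.png

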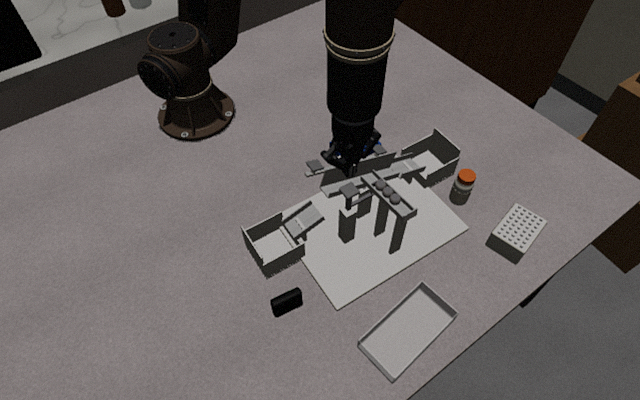

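Call:
jog_arm(rows=[{"tx": 20, "ty": 1, "tz": 0, "twist": 0, "hand": 0}, {"tx": 20, "ty": 0, "tz": 0, "twist": 0, "hand": 0}, {"tx": 8, "ty": 0, "tz": 0, "twist": 0, "hand": 0}, {"tx": 5, "ty": 0, "tz": 0, "twist": 0, "hand": 0}, {"tx": 5, "ty": 0, "tz": 0, "twist": 0, "hand": 0}, {"tx": 5, "ty": 0, "tz": 0, "twist": 0, "hand": 0}, {"tx": 5, "ty": 0, "tz": 0, "twist": 0, "hand": 0}, {"tx": 2, "ty": 0, "tz": 0, "twist": 0, "hand": 0}])

```text
t: 7.35
eef_pos: [0.6356, 0.0893, 0.2005]
orientation: [0.707, 0.022, 0.706, -0.022]
wrist_force: [-3.8, 2.1, 13.4]
opening: 0.001
```

Call:
jog_arm(rows=[{"tx": 1, "ty": 0, "tz": 0, "twist": 0, "hand": 0}, {"tx": 0, "ty": 0, "tz": 0, "twist": 0, "hand": 0}])

```text
t: 7.55
eef_pos: [0.6356, 0.0893, 0.2006]
orientation: [0.707, 0.022, 0.706, -0.022]
wrist_force: [-4.6, 2.6, 9.1]
opening: -0.001
```

Call:
jog_arm(rows=[{"tx": 0.5, "ty": 0, "tz": 0, "twist": 0, "hand": 0}, {"tx": 0, "ty": 0, "tz": 0, "twist": 0, "hand": 0}, {"tx": 0, "ty": 0, "tz": 0, "twist": 0, "hand": 0}, {"tx": 0, "ty": 0, "tz": 0, "twist": 0, "hand": 0}, {"tx": 0, "ty": 0, "tz": 0, "twist": 0, "hand": 0}, {"tx": 0, "ty": 0, "tz": 0, "twist": 0, "hand": 0}, {"tx": 0, "ty": 0, "tz": 0, "twist": 0, "hand": 0}, {"tx": 0, "ty": 0, "tz": 0, "twist": 0, "hand": 0}, {"tx": 0, "ty": 0, "tz": 0, "twist": 0, "hand": 0}, {"tx": 0, "ty": 0, "tz": 0, "twist": 0, "hand": 0}, {"tx": 0, "ty": 0, "tz": 0, "twist": 0, "hand": 0}, {"tx": 0, "ty": 0, "tz": 0, "twist": 0, "hand": 0}])

```text
t: 8.75
eef_pos: [0.6356, 0.0893, 0.2006]
orientation: [0.707, 0.022, 0.706, -0.022]
wrist_force: [-6.1, 2.4, 11.8]
opening: -0.001
```

Call:
jog_arm(rows=[{"tx": 0, "ty": 0, "tz": 0, "twist": 0, "hand": 0}, {"tx": 0, "ty": 0, "tz": 0, "twist": 0, "hand": 0}, {"tx": 0, "ty": 0, "tz": 0, "twist": 0, "hand": 0}, {"tx": 0, "ty": 0, "tz": 0, "twist": 0, "hand": 0}, {"tx": 0, "ty": 0, "tz": 0, "twist": 0, "hand": 0}, {"tx": 0, "ty": 0, "tz": 0, "twist": 0, "hand": 0}, {"tx": 0, "ty": 0, "tz": 0, "twist": 0, "hand": 0}, {"tx": 0, "ty": 0, "tz": 0, "twist": 0, "hand": 0}, {"tx": 0, "ty": 0, "tz": 0, "twist": 0, "hand": 0}, {"tx": 0, "ty": 0, "tz": 0, "twist": 0, "hand": 0}, {"tx": 0, "ty": 0, "tz": 0, "twist": 0, "hand": 0}, {"tx": 0, "ty": 0, "tz": 0, "twist": 0, "hand": 0}])

```text
t: 9.95
eef_pos: [0.6356, 0.0893, 0.2006]
orientation: [0.707, 0.022, 0.706, -0.022]
wrist_force: [-5.7, 2.6, 10.8]
opening: -0.001
```

Call:
jog_arm(rows=[{"tx": 0, "ty": 0, "tz": 0, "twist": 0, "hand": 0}, {"tx": 0, "ty": 0, "tz": 0, "twist": 0, "hand": 0}, {"tx": 0, "ty": 0, "tz": 0, "twist": 0, "hand": 0}, {"tx": 0, "ty": 0, "tz": 0, "twist": 0, "hand": 0}, {"tx": 0, "ty": 0, "tz": 0, "twist": 0, "hand": 0}, {"tx": 0, "ty": 0, "tz": 0, "twist": 0, "hand": 0}, {"tx": 0, "ty": 0, "tz": 0, "twist": 0, "hand": 0}, {"tx": 0, "ty": 0, "tz": 0, "twist": 0, "hand": 0}, {"tx": 0, "ty": 0, "tz": 0, "twist": 0, "hand": 0}, {"tx": 0, "ty": 0, "tz": 0, "twist": 0, "hand": 0}, {"tx": 0, "ty": 0, "tz": 0, "twist": 0, "hand": 0}, {"tx": 0, "ty": 0, "tz": 0, "twist": 0, "hand": 0}])

```text
t: 11.15
eef_pos: [0.6356, 0.0893, 0.2005]
orientation: [0.707, 0.022, 0.706, -0.022]
wrist_force: [-5.0, 3.2, 10.9]
opening: 0.0
```

```bash
python3 - <<'E'
from h import *
f=grab("wrist");save(f,"pics/w5.png")
f=grab("scene");save(f,"pics/s5.png")
E
```

```text
(no output)
```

View pics/w5.png

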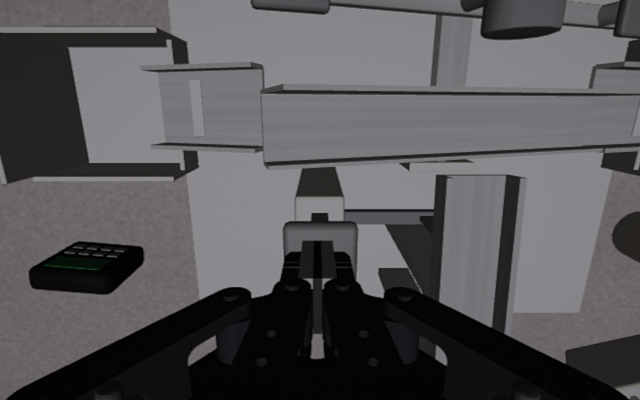

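View pics/s5.png

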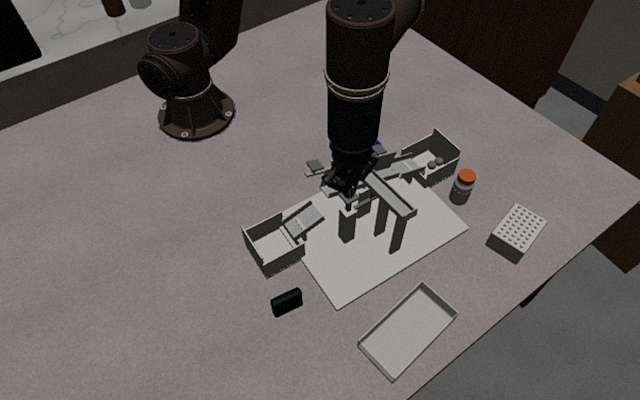

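The chute is empty, and balls are visible in the left tray at about (435,163). I'll release the key and check.

Call:
jog_arm(rows=[{"tx": -5, "ty": 0, "tz": 0, "twist": 0, "hand": 0}, {"tx": -6, "ty": 0, "tz": 0, "twist": 0, "hand": 0}, {"tx": -8, "ty": 0, "tz": 0, "twist": 0, "hand": 0}, {"tx": -15, "ty": 0, "tz": 0, "twist": 0, "hand": 0}, {"tx": -40, "ty": 0, "tz": 0, "twist": 0, "hand": 0}, {"tx": -40, "ty": 0, "tz": 0, "twist": 0, "hand": 0}, {"tx": -10, "ty": -40, "tz": -20, "twist": 0, "hand": 0}, {"tx": 0, "ty": -45, "tz": -20, "twist": 0, "hand": 0}, {"tx": 0, "ty": -45, "tz": -20, "twist": 0, "hand": 0}, {"tx": 0, "ty": -45, "tz": -20, "twist": 0, "hand": 0}, {"tx": 0, "ty": 0, "tz": 0, "twist": 0, "hand": 0}, {"tx": 0, "ty": 0, "tz": 0, "twist": 0, "hand": 0}])

```text
t: 12.45
eef_pos: [0.5438, -0.0819, 0.3233]
orientation: [0.707, 0.023, 0.707, -0.023]
wrist_force: [-0.2, 0.7, 0.5]
opening: -0.0
```

```bash
python3 - <<'E'
from h import *
f=grab("scene");W=cloud(f)
cv2.imwrite("pics/s6.png",cv2.resize(f["img"][110:290,235:485],None,fx=3.2,fy=3.2,interpolation=cv2.INTER_CUBIC)[...,::-1])
for n,z,c in(("R",.176,[.5135,.085]),("L",.117,[.5265,.277]),("key",.203,[.6355,.0875])):
    m=(abs(W[...,2]-z)<.01)&(np.linalg.norm(W[...,:2]-c,axis=-1)<.03);print(n,m.sum(),W[m].mean(0))
f=grab("top");cv2.imwrite("pics/t6.png",cv2.resize(f["img"][140:310,150:380],None,fx=3.4,fy=3.4,interpolation=cv2.INTER_CUBIC)[...,::-1])
tool(None)
E
```

```text
R 142 [0.51764808 0.08270854 0.17558999]
L 116 [0.52902803 0.27247398 0.11625417]
key 215 [0.63810569 0.08653276 0.20273074]
t 12.55 tcp [ 0.5446 -0.0804  0.3227] F [ 0.25 -0.29  0.21] open -0.0 j [ 0.21  0.11 -0.14  0.   -1.31 -1.84]
[[-0.0, 0.063, 0.998], [-0.0, 0.998, -0.063], [-1.0, -0.0, -0.0]]
```

View pics/s6.png

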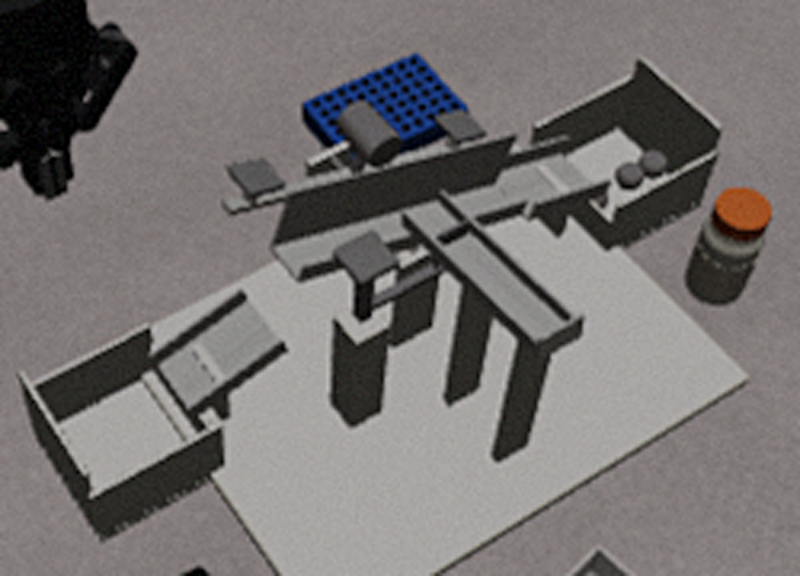

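View pics/t6.png

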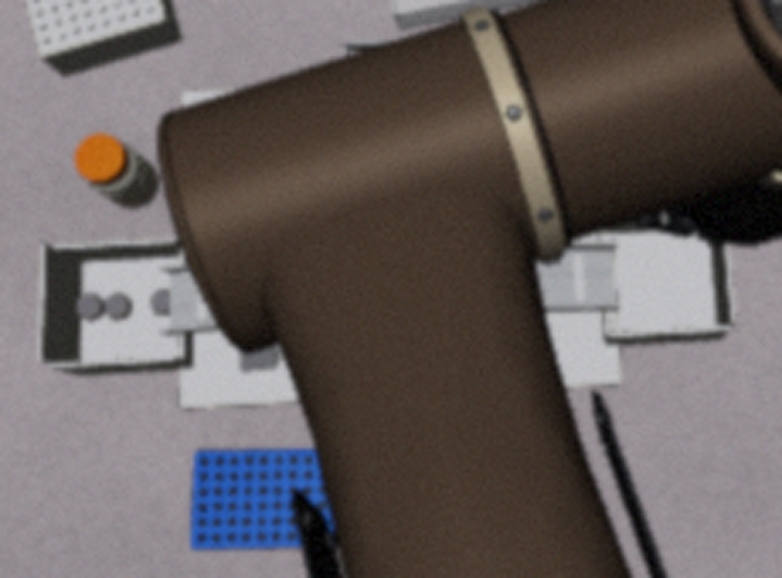

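Call:
jog_arm(rows=[{"tx": 0, "ty": 0, "tz": 0, "twist": 0, "hand": 0}, {"tx": 0, "ty": 0, "tz": 0, "twist": 0, "hand": 0}, {"tx": 0, "ty": 0, "tz": 0, "twist": 0, "hand": 0}, {"tx": 0, "ty": 0, "tz": 0, "twist": 0, "hand": 0}, {"tx": 0, "ty": 0, "tz": 0, "twist": 0, "hand": 0}, {"tx": 0, "ty": 0, "tz": 0, "twist": 0, "hand": 0}, {"tx": 0, "ty": 0, "tz": 0, "twist": 0, "hand": 0}, {"tx": 0, "ty": 0, "tz": 0, "twist": 0, "hand": 0}, {"tx": 0, "ty": 0, "tz": 0, "twist": 0, "hand": 0}, {"tx": 0, "ty": 0, "tz": 0, "twist": 0, "hand": 0}])

```text
t: 13.55
eef_pos: [0.5444, -0.0806, 0.3228]
orientation: [0.707, 0.022, 0.707, -0.022]
wrist_force: [0.0, -0.1, 1.1]
opening: -0.002
```

```bash
python3 - <<'E'
from h import *
f=grab("top");a=f["img"][195:255,155:225];cv2.imwrite("pics/t7.png",cv2.resize(a,None,fx=8,fy=8,interpolation=cv2.INTER_CUBIC)[...,::-1])
W=cloud(f)
for u,v in((176.5,230),(184.5,230),(197,229)):
    u,v=int(u),int(v); print(np.nanmedian(W[v-1:v+2,u-1:u+2].reshape(-1,3),0).round(3))
print(np.array([.5757,.1672])+.24*np.array([.06,.998]))
E
```

```text
[0.595 0.441 0.029]
[0.592 0.417 0.03 ]
[0.591 0.378 0.031]
[0.5901  0.40672]
```

View pics/t7.png

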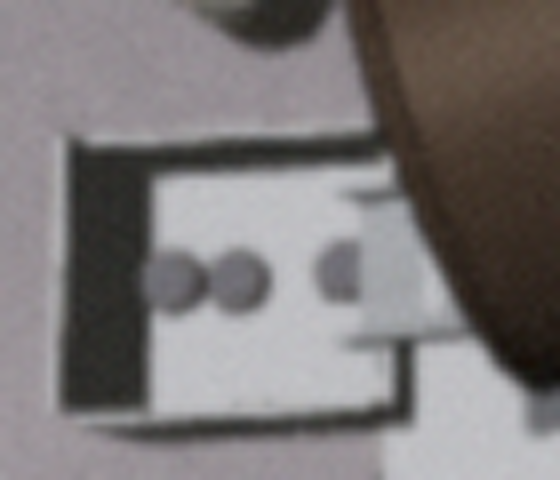

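The zoomed top view shows all three balls on the left tray floor, at (175,280), (240,280) and (340,270), with tops at about 30 mm. They are at rest, so I'm handing in.

```bash
python3 -c "
from workcell import manip
print(manip.close_job())"
```

```text
the job is handed in; nothing more can be done
None
```

The job is done and handed in at about 13.6 s. I pressed the raised left thumb pad with the shut fingertips until the seesaw rocked to the left. I then held the release key fully down for about 3.6 s, let it come back up and moved the arm clear.

**Last checks:**
- **Gate:** the left pad is low at 116 mm and the right pad is raised at 176 mm.
- **Key:** its top is back at 203 mm.
- **Balls:** the chute is empty and all three balls lie on the left tray floor, with their tops at about 30 mm. One of them is partly hidden by the ramp lip in the top view.
- **Bystanders:** the bottle and well block look unmoved in the last pictures. The timer had not moved in the last full picture, taken while the key was held down. After that it was only partly in view, and I did not measure any of the three again.
- **Force:** the wrist force readings stayed below about 15 N.

None of the checks failed. The first two move calls were refused, apparently because each row needs all its fields, and nothing moved on those calls.

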